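Charge the grinding bowl and hold the mill's sprung hood open just below balance

TASK

Pour all five milling balls from the steel cup into the white grinding bowl and stand the empty cup back upright on the bench. Then take the mill's sprung hood by its blue bar, raise it gently past its balance point without letting it fly open or fall shut, bring it back to about ten degrees below that point and finish while still holding it there by the bar, so that a colleague can load the bowl. The bowl stays standing on the bench, and the other things on the bench are left alone.

Things in the scene. Friction and masses are not known exactly. Their poses are not given: they have to be found in the camera images.
- cup_centre (a point): Open tapered steel cup, outer diameter 50 mm at the foot and 68 mm at the rim, 72 mm high, wall 3 mm, about 0.12 kg, standing upright. It holds the five balls; tipped 90 degrees they begin to roll out, at 105 degrees it empties. The point is on its axis, half-way up (36 mm above its foot); z points out of the mouth. Cup and bowl may stand either way round.
- bowl_rim (a point): White ceramic grinding bowl, 120 mm outer diameter at the rim, 60 mm high, wall 6 mm, about 0.9 kg, loose on the bench. The point is the centre of its mouth, level with the rim; z up.
- ball0_center (a point): Yellow ceramic milling ball 1 of 5, 15 mm diameter, 11 g, in the cup at the start. The point is its centre.
- ball1_center (a point): Yellow ceramic milling ball 2 of 5, 15 mm diameter, 11 g, in the cup at the start. The point is its centre.
- ball2_center (a point): Yellow ceramic milling ball 3 of 5, 15 mm diameter, 11 g, in the cup at the start. The point is its centre.
- ball3_center (a point): Yellow ceramic milling ball 4 of 5, 15 mm diameter, 11 g, in the cup at the start. The point is its centre.
- ball4_center (a point): Yellow ceramic milling ball 5 of 5, 15 mm diameter, 11 g, in the cup at the start. The point is its centre.
- mill: White bench mill, fixed to the bench: 230 mm deep (x), 240 mm wide (y), 110 mm high, open on top under the hood. Origin at the centre of its underside; its own x axis points from its front (the side with the bar and the buttons, towards the robot) to its back, y is parallel to the hinge, z up.
- hood_hinge (a point): A fixed point on the hinge axis of the hood, in the middle of the mill's width, at the back of its top, 110 mm above the bench and 112 mm behind the mill's origin. The axis runs along the mill's y.
- hood_bar (a point): Middle of the hood's blue grip bar: level, round, 12 mm diameter, 110 mm long along the mill's y. With the hood shut it is 240 mm in front of the hinge axis and 34 mm above it, 23 mm in front of the plate's front edge and 24 mm above its top face; fingers pass it on both sides from above. It circles the hinge axis with the hood and can turn between the fingers, so the tool may stay vertical.
- hood (a joint): Hood angle in rad: 0 = shut (start), grows as the front edge rises, stop at 1.45. The hood (0.8 kg, sprung hinge) balances at 1.00 rad (57 degrees): below that it falls shut by itself, above that it swings open by itself. Ten degrees below balance is 0.83 rad. At the bar it takes about 2 N to lift from shut, 0.5 N to carry at 0.83 rad.
- amber: Amber reagent bottle, 80 mm diameter, 190 mm high; origin at the centre of its underside. A bystander.
- wash: White plastic bottle with blue cap, 60 mm diameter, 160 mm high; origin at the centre of its underside. A bystander.
- tipbox: Blue box 120 x 85 x 85 mm; origin at the centre of its underside. A bystander.
- jar: Small clear jar with white lid, 50 mm diameter, 50 mm high; origin at the centre of its underside. A bystander.
- pen: Black marker pen 140 x 13 x 11 mm lying on the bench; origin at the centre of its underside. A bystander.
Mind the look-alikes: they are no part of the job. Several things look just like the part that bears bowl_rim: the one meant starts nearest to the robot's base.

How it is judged:
By the outcome, as a careful person would: the job done as asked, in the order asked, and still so for the second after the job is handed in, while the arm keeps its last pose, push and grip.
It also fails if it takes over 72 s, if anything falls off the work surface, if the arm or the gripper's body presses on something with over 40 N, if the wrist force passes 120 N, or if a joint passes its speed limit or range.

ROBOT

A 7-joint arm with a two-finger parallel gripper is mounted at the origin on the work surface. World frame = base frame: x ahead of the robot, y to its left, z up, the work surface at z = 0. Lengths are in m, angles in degrees, forces in N, time in s.
With the tool pointing down it reaches from about 0.425 to 0.875 m from the base axis. Payload 4.7 kg.
Tool frame: the origin (TCP) lies between the finger pads; the fingertips stand 11 mm ahead of it and the grasp point (between the pads) lies 8 mm behind it (env.tcp_to_tips is the distance from the TCP to the fingertips, in m); z points along the fingers, y is the line along which they close (so a half turn about z gives the same grasp; the last joint's range is limited). The gripper opens to 87 mm and grips with 3 to 60 N. Pads are 19 mm wide; open, the fingers measure 117 mm over their backs; the gripper's body (75 mm by 190 mm) begins 51 mm behind the grasp point.
Start: joints at [-64.452, 18.392, -4.016, 83.108, 1.295, 78.541, -3.26], TCP at [0.272, 0.59, 0.234] pointing down, gripper open.
Joint ranges: [-163.93, 163.93], [-17.29, 119.83], [-79.2, 71.16], [3.27, 140.29], [-89.18, 269.18], [5.43, 117.66], [-154.24, 154.24]. Speed limits (degrees/s): [147.25, 147.25, 180, 180, 180, 180, 180].

INTERFACE

Orientations are given as [roll, pitch, yaw] about the fixed x, y, z axes, in that order (R = Rz(yaw) Ry(pitch) Rx(roll)).
In Python, from cell import env, viewer gives the robot as it stands.
- The arm moves only by the tool step_arm, never from a script. Its arguments are lists of equal length, an entry for each row: "delta_pos": the shift along the tool's x, y, z in units of 0.2 m (1.0 is 0.2 m), a list of three; "rot": the turn, a rotation vector about the tool's x, y, z in units of 1.5 rad (1.0 is 1.5 rad), a list of three; "gripper": the gripper command: -1 is shut, 1 is fully open, values between are in proportion. A call has 1 to 20 rows; each row is the pose to reach, as a shift and turn from the pose commanded when the call began, along the tool's axes at that moment; what a row does not reach only later rows make up. A row lasts 1/8 s, in which the tool goes at most 62.5 mm and 10.7 degrees, less where a joint would pass 70% of its speed; a pose out of reach is approached as far as the arm can. A call with a number of a shift or a turn outside -1 to 1 is refused whole. A call with a gripper value outside its range is refused whole. The fingers move at their own pace and stop on an object; "squeeze" is the grip in N (left out, the last holds). Time passes only in rows, so rows that repeat a pose let the fingers close. It gives the time, the measured TCP pose, the force, the opening and the grip force at its end, in the units of the state.
- env.get_obs(): the state, without advancing time (a new reading comes with each control period).
- viewer.read_camera(name): name is "scene" or "top" or "wrist"; returns a dict with "img" (400x640x3 uint8, red, green, blue), "fx", "fy", "cx", "cy" (pixels), "pose" (4x4, takes a point from camera to world coordinates). Camera axes: x right, y down, z forward; pixel columns grow to the right and rows downward; lengths in m; the calibration is good to about 2 mm. A picture is of the moment at which its call begins. There is no depth.
- env.sign_off(): hands the job in; it is judged then, once.
The state is a dict: "time_s": time; "qpos": joint angles; "joint_velocities": joint speeds; "effort": joint torques, N m; "tool_pos": TCP position; "tool_rot": TCP orientation; "force": force on the tool from outside, world axes, zero at the start; "wrist_torque": the same for the moment, N m; "grip_width": finger opening in m; "grasp_force": force on a finger pad.
Only numpy, scipy, OpenCV 4.12 (cv2) and the standard library are available. Lean on these libraries where they do the work, as an engineer would, in place of code of your own. Each camera call takes 0.05 s, during which the arm holds its last target. There are 200 camera calls.

## Working session

There is one attempt and no reset: what is moved stays moved. The work goes in short steps, Python scripts to look and compute and a tool call to move; the robot and the scene stay as the last step left them, time stands still between calls to the robot, and variables do not carry over. Pictures are saved under pics/ and viewed, at most 10 in all, crops included, and the job is handed in when it is done.

Besides the shell and the picture viewer there is one more tool, called after "Request:" in YAML: its name, and indented under it one key for each argument. step_arm: Moves the arm, as the interface text tells. Shifts and turns lie within -1 to 1; 1 stands for 0.2 m of shift or 1.5 rad of turn. Its arguments: {"type":"object","properties":{"delta_pos":{"type":"array"},"rot":{"type":"array"},"gripper":{"type":"array"},"squeeze":{"type":"number"}},"required":["delta_pos","rot","gripper"]}

```bash
ls; mkdir -p pics; cat > h.py <<'E'
import numpy as np, cv2
from cell import env, viewer
def shot(n,f=None):
    c=viewer.read_camera(n)
    if f: cv2.imwrite('pics/'+f,c['img'][:,:,::-1])
    return c
def ray(c,u,v,z):
    d=np.array(c['pose'])[:3,:3]@np.array([(u-c['cx'])/c['fx'],(v-c['cy'])/c['fy'],1]);o=np.array(c['pose'])[:3,3]
    return (o+d*(z-o[2])/d[2]).round(4)
def proj(c,p):
    T=np.array(c['pose']);q=T[:3,:3].T@(np.array(p)-T[:3,3]);return (c['fx']*q[0]/q[2]+c['cx'],c['fy']*q[1]/q[2]+c['cy'])
E
python3 - <<'E'
from h import *
o=env.get_obs();print(o, env.tcp_to_tips)
for n in('scene','top'):
    c=shot(n,n+'0.png');print(n,c['fx'],c['cx'],c['cy'],np.array(c['pose']).round(3).tolist())
E
```

```text
pics
{'time_s': 0.0, 'qpos': array([-64.45046336,  18.43877538,  -4.01493464,  83.1751935 ,
         1.29511234,  78.53972432,  -3.26038596]), 'joint_velocities': array([-0.04119687, -0.05744923, -0.09383659,  0.01331197,  0.06041288,
       -0.02997538, -0.00610342]), 'effort': array([ 1.09165820e-03, -4.91306126e+01, -4.03330754e-01, -3.12517869e+01,
       -6.40367414e-02,  4.38136433e-02,  1.66299019e-04]), 'tool_pos': array([0.27187324, 0.58982837, 0.23246207]), 'tool_rot': array([-1.79891553e+02,  6.02148773e-03,  1.55259295e+02]), 'force': array([ 0.33232476, -0.94517834, -0.33793838]), 'wrist_torque': array([-0.0024622 , -0.00274992,  0.0205905 ]), 'grasp_force': 0.0, 'grip_width': 0.08672185515721553} 0.011
scene 428.7375758423812 322.738183828177 207.48234085074418 [[0.026, 0.825, -0.564, 1.336], [1.0, -0.017, 0.02, -0.116], [0.007, -0.565, -0.825, 1.144], [0.0, 0.0, 0.0, 1.0]]
top 365.26863276801066 323.94829258873324 202.4816025226109 [[-0.018, -0.991, 0.135, 0.487], [-1.0, 0.02, 0.009, -0.09], [-0.011, -0.135, -0.991, 1.003], [0.0, 0.0, 0.0, 1.0]]
```

View pics/scene0.png

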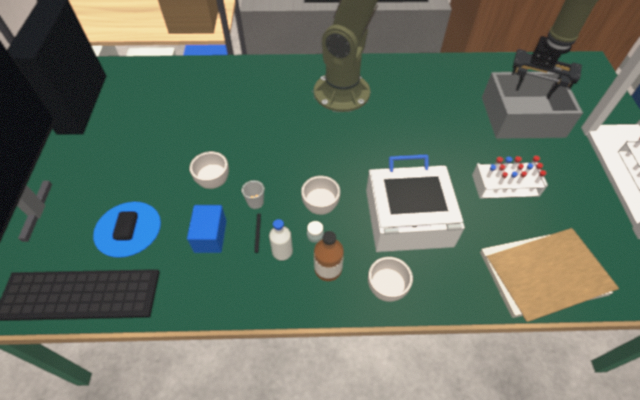

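View pics/top0.png

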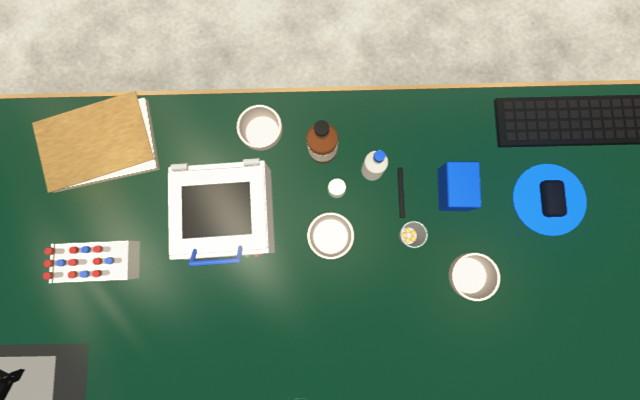

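The scene picture shows bowls at about (209,169), (321,195) and (390,279), the cup at (253,194) and the mill with its blue bar at (409,160). In the top view the bowls are at (331,236), (474,277) and (259,128), the cup with yellow balls at (413,235), and the blue bar at (216,257). The bowl candidates get compared by distance from the base.

```bash
python3 - <<'E'
from h import *
c=shot('top');im=c['img'];hsv=cv2.cvtColor(im,cv2.COLOR_RGB2HSV)
def blobs(m,lo=30):
    n,l,s,ce=cv2.connectedComponentsWithStats(m.astype(np.uint8));return [(i,s[i],ce[i]) for i in range(1,n) if s[i][4]>lo],l
g=(hsv[...,0]>60)&(hsv[...,0]<90)&(hsv[...,1]>110)
fg=~g; fg[:100]=0
for x,y,w,h in((230,100,56,56),(303,208,56,56),(445,248,60,58),(396,217,36,34)):
    m=np.zeros_like(fg);m[y:y+h,x:x+w]=fg[y:y+h,x:x+w]
    cs,_=cv2.findContours(m.astype(np.uint8),0,1);k=max(cs,key=cv2.contourArea)
    (u,v),r=cv2.minEnclosingCircle(k);e=cv2.fitEllipse(k)
    z=.072 if w==36 else .06
    p=ray(c,u,v,z);print('encl',(u,v,r),p,np.linalg.norm(p[:2]),'ell',e,ray(c,*e[0],z), 'r_m',r/c['fx']*(1.003-z))
blue=(hsv[...,0]>100)&(hsv[...,0]<125)&(hsv[...,1]>120)
b,l=blobs(blue[:, :300])
for i,s,ce in b:
    print('blue',s,ce)
    if s[2]>30:
        ys,xs=np.where(l==i)
        r=cv2.minAreaRect(np.c_[xs,ys].astype(np.float32));print(r)
        for uu in(xs.min()+4,xs.max()-4): print(uu,np.median(ys[xs==uu]),ys[xs==uu].max(),ray(c,uu,ys[xs==uu].max()-2,.144))
cv2.imwrite('pics/crop1.png',cv2.resize(im[90:310,150:520,::-1],None,fx=2.1,fy=2.1))
E
```

```text
encl (257.5, 127.5, 38.89097213745117) [0.8221 0.0927 0.06  ] 0.8273099177454601 ell ((257.5, 127.5), (65.08686065673828, 65.08686065673828), 0.0) [0.8221 0.0927 0.06  ] r_m 0.10040332904497976
encl (330.5, 235.5, 38.89097213745117) [ 0.5293 -0.0973  0.06  ] 0.5381689140037726 ell ((330.5, 235.5), (65.08686065673828, 65.08686065673828), 0.0) [ 0.5293 -0.0973  0.06  ] r_m 0.10040332904497976
encl (474.1221618652344, 275.9634704589844, 27.410341262817383) [ 0.4207 -0.4576  0.06  ] 0.6215997506434506 ell ((474.0625, 276.27911376953125), (48.761016845703125, 54.433048248291016), 112.05553436279297) [ 0.42   -0.4574  0.06  ] r_m 0.07076422526336483
encl (412.9444580078125, 234.8333282470703, 15.100781440734863) [ 0.5266 -0.3061  0.072 ] 0.6091016089290849 ell ((413.1607971191406, 234.18109130859375), (27.500749588012695, 29.199356079101562), 93.134521484375) [ 0.5282 -0.3068  0.072 ] r_m 0.038489008527193176
blue [ 81 247   8   6  34] [ 84.55882353 249.14705882]
blue [188 249  47  17 241] [206.7593361  260.92116183]
((210.80096435546875, 262.6767578125), (43.56648254394531, 16.76068115234375), 16.389541625976562)
192 259.5 265 [0.4677 0.2273 0.144 ]
230 261.0 262 [0.473  0.1386 0.144 ]
blue [ 57 260   6   6  32] [ 59.53125 262.34375]
```

View pics/crop1.png

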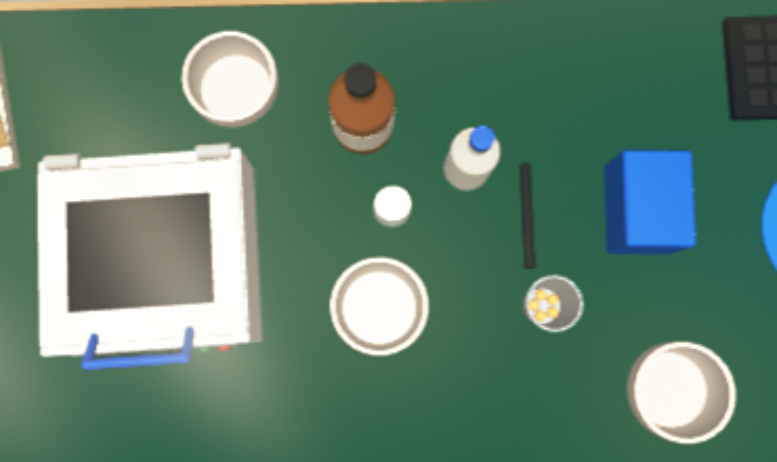

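The crop confirms it: the middle bowl at (331,236) is 0.54 m from the base, the right one (474,277) 0.62 m and the back one (259,128) 0.83 m. So the middle bowl is the target. The cup with five yellow balls is at (414,234), and the bar runs from (192,263) to (239,260). Next is a second measurement and the first move.

```bash
cat >> h.py <<'E'
from scipy.spatial.transform import Rotation as Ro
def frame(z,x):
    z=np.array(z,float);z/=np.linalg.norm(z);x=np.array(x,float);x-=z*(x@z);x/=np.linalg.norm(x)
    return np.c_[x,np.cross(z,x),z]
def go(p,R,grasp=True):
    "p: grasp point target; prints units from measured pose"
    o=env.get_obs();R0=Ro.from_euler('xyz',o['tool_rot'],degrees=True)
    p=np.array(p,float)+(.008*R[:,2] if grasp else 0)
    d=R0.inv().apply(p-o['tool_pos']);r=(R0.inv()*Ro.from_matrix(R)).as_rotvec()
    print('dpos',(d/.2).round(3),'rot',(r/1.5).round(3),'rows>=',max(np.linalg.norm(d)/.0625,np.degrees(np.linalg.norm(r))/10.7).round(1))
    return o
def dirs(az,tau):
    a,t=np.radians(az),np.radians(tau);d=np.array([np.cos(a),np.sin(a),0]);n=np.array([-d[1],d[0],0]);u=np.array([0,0,1.])
    return d,n,u,frame(d*np.cos(t)-u*np.sin(t),u)
E
python3 - <<'E'
from h import *
for n in('scene','top'):
    c=shot(n);hsv=cv2.cvtColor(c['img'],cv2.COLOR_RGB2HSV)
    fg=((hsv[...,1]<95)&(hsv[...,2]>70)).astype(np.uint8)
    for nm,p in(('cup',[.528,-.308,.072]),('bowl',[.529,-.098,.06])):
        u,v=map(int,proj(c,p));w=34 if nm=='bowl' else 21
        m=np.zeros_like(fg);m[v-w:v+w,u-w:u+w]=fg[v-w:v+w,u-w:u+w]
        cs,_=cv2.findContours(m,0,1);k=max(cs,key=cv2.contourArea);x,y,bw,bh=cv2.boundingRect(k)
        print(n,nm,(u,v),'box',x,y,bw,bh,ray(c,x+bw/2,y+bh/2,p[2]))
        # rim: widest-row centre
        if n=='scene':
            rows=[(np.ptp(np.where(m[r])[0]),r,np.where(m[r])[0].mean()) for r in range(y,y+bh)]
            q=max(rows);rs=[r for wd,r,_ in rows if wd>=q[0]-1];print(q,rs,ray(c,q[2],np.mean(rs),p[2]))
    b=((hsv[...,0]>105)&(hsv[...,0]<125)&(hsv[...,1]>100)).astype(np.uint8)
    u,v=map(int,proj(c,[.476,.17,.144]));ys,xs=np.where(b[v-20:v+20,u-40:u+40]);xs+=u-40;ys+=v-20
    print('bar',(u,v),[(k,ys[xs==k].min(),ys[xs==k].max()) for k in range(xs.min(),xs.max()+1,4)])
R=frame([0,0,-1],[-.3,.95,0])
go([.5,.25,.32],R)
print([m for m in dir(env) if m[0]!='_'])
E
```

```text
scene cup (252, 188) box 241 179 25 30 [ 0.5478 -0.3029  0.072 ]
(np.int64(24), 188, np.float64(253.0)) [187, 188, 189, 190, 191, 192, 193] [ 0.5324 -0.3055  0.072 ]
scene bowl (319, 190) box 300 173 53 51 [ 0.561  -0.0772  0.06  ]
(np.int64(52), 195, np.float64(326.0)) [185, 186, 187, 188, 189, 190, 191, 192, 193, 194, 195, 196, 197, 198, 199, 200] [ 0.5378 -0.0781  0.06  ]
bar (406, 158) [(389, np.int64(158), np.int64(167)), (393, np.int64(156), np.int64(160)), (397, np.int64(156), np.int64(159)), (401, np.int64(156), np.int64(159)), (405, np.int64(156), np.int64(158)), (409, np.int64(156), np.int64(158)), (413, np.int64(155), np.int64(158)), (417, np.int64(155), np.int64(158)), (421, np.int64(155), np.int64(158)), (425, np.int64(155), np.int64(166))]
top cup (413, 234) box 398 220 30 29 [ 0.5274 -0.3063  0.072 ]
top bowl (330, 235) box 296 201 59 68 [ 0.5309 -0.0845  0.06  ]
bar (216, 258) [(189, np.int64(260), np.int64(264)), (193, np.int64(250), np.int64(265)), (197, np.int64(261), np.int64(265)), (201, np.int64(260), np.int64(264)), (205, np.int64(260), np.int64(264)), (209, np.int64(260), np.int64(264)), (213, np.int64(260), np.int64(264)), (217, np.int64(259), np.int64(263)), (221, np.int64(259), np.int64(263)), (225, np.int64(259), np.int64(263)), (229, np.int64(259), np.int64(262)), (233, np.int64(259), np.int64(262)), (237, np.int64(259), np.int64(262))]
dpos [-1.747 -1.068 -0.394] rot [-0.001  0.     0.555] rows>= 6.7
['PlanningError', 'get_obs', 'sign_off', 'tcp_to_tips']
```

Request:
step_arm:
  delta_pos:
    - [0,0,-0.4]
    - [0,0,-0.4]
    - [-0.9,-0.55,-0.4]
    - [-0.9,-0.55,-0.4]
    - [-0.9,-0.55,-0.4]
    - [-0.9,-0.55,-0.4]
  rot:
    - [0,0,0]
    - [0,0,0.15]
    - [0,0,0.3]
    - [0,0,0.3]
    - [0,0,0.3]
    - [0,0,0.3]
  gripper: [1,1,1,1,1,1]

```text
time_s: 1.0
tool_pos: [0.3928, 0.4107, 0.314]
tool_rot: [180.0, 0.1, 129.1]
force: [-0.2, 0.2, -0.5]
grip_width: 0.0871
grasp_force: 0.0
```

```bash
python3 - <<'E'
from h import *
d,n,u,R=dirs(-25,50)
o=go([.46,-.2,.25],R);print(o['qpos'],o['tool_pos'],o['tool_rot'])
E
```

```text
dpos [-2.605 -1.654  0.354] rot [-0.616  0.142  1.697] rows>= 14.5
[-54.20674142   6.7600701    5.73839329  88.01884269  -0.58063593
  85.2227429   -9.36752905] [0.39278265 0.41072386 0.31403932] [1.79952618e+02 8.91956851e-02 1.29092406e+02]
```

Request:
step_arm:
  delta_pos:
    - [-0.9,-0.4,0]
    - [-0.9,-0.4,0]
    - [-0.9,-0.4,0]
    - [-0.9,-0.4,0]
    - [-0.9,-0.4,0]
    - [-0.9,-0.4,0]
    - [-0.9,-0.4,0]
    - [-0.9,-0.4,0]
  rot:
    - [0,0,0.12]
    - [0,0,0.24]
    - [0,0,0.36]
    - [0,0,0.48]
    - [0,0,0.6]
    - [0,0,0.7]
    - [0,0,0.8]
    - [0,0,0.8]
  gripper: [1,1,1,1,1,1,1,1]

```text
time_s: 2.0
tool_pos: [0.4421, 0.2252, 0.3136]
tool_rot: [180.0, -0.0, 60.8]
force: [-0.6, -0.3, -0.5]
grip_width: 0.0868
grasp_force: 0.0
```

```bash
python3 - <<'E'
from h import *
d,n,u,R=dirs(-25,50)
o=go([.46,-.2,.25],R);print(o['qpos'],o['tool_pos'],o['tool_rot'])
E
```

```text
dpos [-1.811  1.14   0.348] rot [-0.347  0.374  0.954] rows>= 8.7
[-44.381659    -2.47355131  13.8829888   97.48648321   0.59234351
  84.90770947 -59.75198398] [0.44214182 0.22522149 0.31358788] [ 1.79999108e+02 -8.11539049e-03  6.08116234e+01]
```

Request:
step_arm:
  delta_pos:
    - [-0.95,0.6,0.15]
    - [-0.95,0.6,0.15]
    - [-0.95,0.6,0.15]
    - [-0.95,0.6,0.15]
    - [-0.95,0.6,0.15]
    - [-0.95,0.6,0.15]
    - [-0.95,0.6,0.15]
  rot:
    - [-0.03,0.03,0.1]
    - [-0.06,0.06,0.2]
    - [-0.09,0.09,0.3]
    - [-0.12,0.13,0.4]
    - [-0.15,0.16,0.5]
    - [-0.18,0.2,0.55]
    - [-0.18,0.2,0.55]
  gripper: [1,1,1,1,1,1,1]

```text
time_s: 2.88
tool_pos: [0.4744, -0.0, 0.2339]
tool_rot: [175.8, -17.1, 12.9]
force: [-0.8, 0.3, -0.8]
grip_width: 0.0872
grasp_force: 0.0
```

```bash
python3 - <<'E'
from h import *
d,n,u,R=dirs(-29,30)
o=go([.43,-.25,.2],R);print(o['qpos'],o['tool_pos'],o['tool_rot'])
E
```

```text
dpos [-0.504  1.186  0.131] rot [-0.265  0.46   0.406] rows>= 5.4
[-15.3568264  -17.21999551   8.90622647 120.68653427   5.77587988
  58.97836453 -86.4448979 ] [ 4.74406966e-01 -1.59661221e-05  2.33857016e-01] [175.77238169 -17.10284251  12.85461918]
```

Request:
step_arm:
  delta_pos:
    - [-0.1,0.3,0]
    - [-0.2,0.6,0]
    - [-0.3,0.9,0.05]
    - [-0.5,1.0,0.1]
    - [-0.5,1.0,0.13]
    - [-0.5,1.0,0.13]
    - [-0.5,1.0,0.13]
  rot:
    - [-0.05,0.08,0.08]
    - [-0.1,0.16,0.16]
    - [-0.15,0.25,0.25]
    - [-0.2,0.35,0.32]
    - [-0.26,0.46,0.4]
    - [-0.26,0.46,0.4]
    - [-0.26,0.46,0.4]
  gripper: [1,1,1,1,1,1,1]

```text
time_s: 3.75
tool_pos: [0.5124, -0.2488, 0.1932]
tool_rot: [-179.2, -51.9, -22.7]
force: [0.8, 0.7, 0.6]
grip_width: 0.0873
grasp_force: 0.0
```

```bash
python3 - <<'E'
from h import *
d,n,u,R=dirs(-30,25)
C=np.array([.529,-.306,.042])
o=go(C-.1*d+[0,0,.05],R);print(o['qpos'],o['tool_pos'],R[:,2])
print(Ro.from_euler('xyz',o['tool_rot'],degrees=True).as_matrix().round(2))
c=shot('wrist','w1.png')
E
```

```text
dpos [-0.58   0.174  0.105] rot [-0.082  0.152  0.043] rows>= 2.0
[ 43.57544586 -17.26180891 -16.61887649 140.22139125 -61.84690112
   8.7430609  -29.24233008] [ 0.51235644 -0.24884959  0.19316451] [ 0.78488557 -0.45315389 -0.42261826]
[[ 0.57 -0.38  0.73]
 [-0.24 -0.93 -0.29]
 [ 0.79 -0.01 -0.62]]
```

View pics/w1.png

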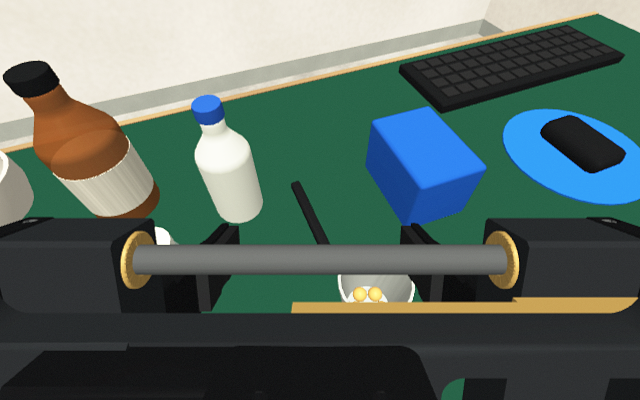

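The wrist view shows the cup with its yellow balls at about (375,290), centred between the fingers. The wrist has run into its joint limits at 38° tilt, so I'll fit the arm's kinematics from the recorded poses to pick a feasible grasp tilt.

```bash
cat > kin.py <<'E'
from h import *
import itertools
from scipy.optimize import least_squares
Q=np.array([[-64.45,18.439,-4.015,83.175,1.295,78.54,-3.26],[-54.207,6.76,5.738,88.019,-.581,85.223,-9.368],[-44.382,-2.474,13.883,97.486,.592,84.908,-59.752],[-15.357,-17.22,8.906,120.687,5.776,58.978,-86.445],[43.575,-17.262,-16.619,140.221,-61.847,8.743,-29.242]])
P=np.array([[.27187,.58983,.23246],[.39278,.41072,.31404],[.44214,.22522,.31359],[.47441,0,.23386],[.51236,-.24885,.19316]])
E=np.array([[-179.89,0,155.26],[179.95,.09,129.09],[180,0,60.81],[175.77,-17.1,12.85],[-179.2,-51.9,-22.7]])
T0=np.array([[0,-1,0],[1,0,0],[0,0,1.]])
LIM=np.array([[-163.93,163.93],[-17.29,119.83],[-79.2,71.16],[3.27,140.29],[-89.18,269.18],[5.43,117.66],[-154.24,154.24]])
def fk(q,L,s):
    H,a,e1,b,e2,c,e3=L;R=np.eye(3);p=np.array([0,0,H])
    for i in range(7):
        R=R@Ro.from_euler('zyzyzyz'[i],q[i]*s[i],degrees=True).as_matrix()
        if i==2:p=p+R@[e1,0,a]
        if i==4:p=p+R@[e2,0,b]
        if i==6:p=p+R@[0,0,c]
        if i==5:p=p+R@[e3,0,0]
    return p,R@T0
def fit():
    RE=Ro.from_euler('xyz',E,degrees=True).as_matrix();best=None
    for s1,s3,s5,s7 in itertools.product([1,-1],repeat=4):
        s=[s1,1,s3,1,s5,1,s7];err=max(np.degrees(Ro.from_matrix(fk(q,[0]*7,s)[1].T@r).magnitude()) for q,r in zip(Q,RE))
        if best is None or err<best[0]:best=(err,s)
    s=best[1]
    f=lambda L:np.ravel([fk(q,L,s)[0]-p for q,p in zip(Q,P)])
    r=least_squares(f,[.3,.3,0,.3,0,.25,0])
    return r.x,s,best[0],abs(r.fun).max()
def ik(p,R,L,s,q0=None,n=12):
    rng=np.random.default_rng(0);lo,hi=LIM[:,0]+1.5,LIM[:,1]-1.5;out=None
    for k in range(n):
        x0=np.clip(q0,lo+.1,hi-.1) if k==0 and q0 is not None else rng.uniform(lo,hi)
        def f(q):
            a,b=fk(q,L,s);return np.r_[(a-p)*10,Ro.from_matrix(b.T@R).as_rotvec()]
        r=least_squares(f,x0,bounds=(lo,hi),max_nfev=60)
        if out is None or r.cost<out.cost:out=r
        if out.cost<1e-6:break
    return out.x.round(1),np.abs(out.fun[:3]).max()/10,np.degrees(np.linalg.norm(out.fun[3:]))
E
python3 - <<'E'
from kin import *
L,s,e,r=fit();print(L.round(4),s,e,r)
C=np.array([.529,-.306,.042])
for az in(-30,-10):
  for tau in(10,20,30,40,50):
    d,n,u,R=dirs(az,tau);z=C+.008*R[:,2]
    print(az,tau,*ik(z,R,L,s),'| pre',*ik(z-.1*R[:,2],R,L,s))
E
```

```text
[ 0.237   0.4761 -0.0135  0.5064 -0.0107  0.3671 -0.019 ] [-1, 1, -1, 1, -1, 1, -1] 0.04487636251832814 0.026748237662482598
-30 10 [-70.8 118.3  59.2 138.8 147.   40.3  -7.7] 0.006262972569568648 8.96090739809882 | pre [-50.9 100.4  33.7 138.8 106.2  83.9  26.9] 0.011195092378659038 25.912018414394144
-30 20 [ 27.3  14.1   2.6 138.8 180.1  31.5  89.3] 0.00795485241679239 11.323997366436851 | pre [-17.5   4.5  69.7 138.8 -87.7  39.5  17.8] 0.014439526216455612 32.4603833551021
-30 30 [ 30.9  12.6  -0.8 138.8 180.   28.1  90.2] 0.002075696864471066 3.211670764885536 | pre [102.1 -15.8 -63.9 138.8 -72.8  24.2 -19.7] 0.010087792891493808 21.86410884868158
-30 40 [ 12.8  10.2  17.3 135.4 186.8  15.2  81. ] 4.843355161376905e-10 2.3500745100928838e-06 | pre [ 92.3 -15.8 -58.  138.8 -62.1  18.9 -33.5] 0.005366098384851858 11.151785561916292
-30 50 [-2.180e+01  1.400e+01  5.050e+01  1.317e+02  2.617e+02  6.900e+00
 -2.000e-01] 1.58589121002084e-10 1.041264211426221e-06 | pre [ 86.5 -15.8 -55.1 138.8 -50.6  14.9 -46.8] 5.461907441850489e-05 0.11311816207853288
-10 10 [ 134.   106.9  -69.2  1
[... 224 characters left out ...]
2935097440154e-09 2.9340919188932036e-06 | pre [ 26.2  28.6  45.2 138.8 254.3  83.   59.6] 0.006340765826239436 13.138530268571714
-10 30 [ 18.3  19.3  28.  137.6 230.7  47.2  60.7] 1.6902618193981311e-10 5.924559247156135e-07 | pre [ -7.   13.5  69.7 138.8 264.8  57.6  38.2] 0.004618391781556819 9.874252023045512
-10 40 [ 10.7  14.2  31.9 134.1 246.   32.   43.4] 7.901613391370077e-11 3.4831052977047984e-07 | pre [124.6 -11.9 -71.7 138.8 -87.7  40.9  20.8] 0.0011704334970653596 2.958575829114154
-10 50 [ 111.4   40.2  -77.7  130.3   77.7   15.1 -122.7] 9.886638036027406e-11 2.7971228524986406e-07 | pre [117.1 -15.4 -68.5 134.4 -71.9  38.    0. ] 1.6404938518732592e-10 2.8442677839869896e-07
```

```bash
cat > patch.py <<'E'
import re
s=open('kin.py').read()
a=s.index('def fk');b=s.index('def fit')
s=s[:a]+'''def fk(q,L,s):
    H,a,b,c,e1,e2,e3,y1,y2,y3=L;R=np.eye(3);p=np.array([0,0,H])
    off={0:[0,0,0],1:[0,y1,0],2:[e1,0,a],3:[e2,y2,0],4:[0,0,b],5:[e3,y3,0],6:[0,0,c]}
    for i in range(7):
        R=R@Ro.from_euler('zyzyzyz'[i],q[i]*s[i],degrees=True).as_matrix();p=p+R@off[i]
    return p,R@T0
'''+s[b:]
s=s.replace('[0]*7','[0]*10').replace('f=lambda L:np.ravel([fk(q,L,s)[0]-p for q,p in zip(Q,P)])','f=lambda L:np.r_[np.ravel([fk(q,L,s)[0]-p for q,p in zip(Q,P)]),.003*L[4:]]').replace('[.3,.3,0,.3,0,.25,0]','[.3,.3,.3,.25,0,0,0,0,0,0]').replace('abs(r.fun)','abs(r.fun[:-6])')
open('kin.py','w').write(s)
E
python3 patch.py; python3 - <<'E'
from kin import *
L,s,e,r=fit();print(L.round(4),s,e,r)
C=np.array([.529,-.306,.042]);q0=env.get_obs()['qpos']
for az in(-30,-15,0):
  for tau in(30,40,50):
    d,n,u,R=dirs(az,tau);z=C+.008*R[:,2]
    print(az,tau,*ik(z,R,L,s,q0),'| up',*ik(z+[0,0,.12],R,L,s,q0))
E
```

```text
[ 2.497e-01  4.677e-01  5.131e-01  3.576e-01  0.000e+00  1.000e-04
 -0.000e+00 -1.540e-02 -1.070e-02 -4.000e-04] [-1, 1, -1, 1, -1, 1, -1] 0.04487636251832814 7.477430066016311e-06
-30 30 [ 97.5  40.  -74.6 138.8 141.7  39.5 152.7] 0.004332057164640912 6.011563131139415 | up [109.7 -15.4 -77.7 138.8 215.5  17.5  44.1] 0.0013005680397785158 2.4085769808287627
-30 40 [ 44.7  11.3 -19.3 138.8 163.6  20.4 105.6] 4.1999920208368735e-09 7.0355083550201e-06 | up [ 96.5 -10.8 -65.7 134.3 267.2   7.2  -4. ] 4.211782755891846e-09 1.49956361130057e-05
-30 50 [-36.6  17.9  67.7 135.  256.   13.1   3.7] 3.429239094077108e-09 1.2542478698084911e-05 | up [ 53.7  -4.5 -26.5 128.    0.7  16.1 -94. ] 7.858402817362276e-11 3.8943848883406847e-07
-15 30 [100.3  34.2 -61.2 138.8 196.   26.5 115.6] 0.0007179841195203984 1.0860147160015927 | up [ 74.8  -1.2 -34.8 138.8 236.2  26.6  49.3] 4.8525281903799566e-08 0.00011604695504481945
-15 40 [ 15.2  12.3  22.8 138.1 229.3  27.1  55.2] 1.929389981114582e-11 2.7909252712509093e-08 | up [ 43.3  -4.1  -6.1 134.  -82.9  17.3   7. ] 7.130047385839333e-09 2.6747992535479688e-05
-15 50 [ 103.9   31.5  -75.3  130.    83.1   13.7 -141.5] 2.3186715769618615e-08 9.293711951441085e-06 | up [ 80.1  -2.8 -44.  126.  -41.4  22.9 -35.7] 6.223999093890598e-11 6.524154414171562e-08
0 30 [  6.4  29.6  45.8 135.8 240.6  63.7  55.8] 2.482142269499832e-11 1.653683981622534e-07 | up [123.1  20.  -77.3 131.5 -84.1  25.4  37.8] 6.417403497493979e-09 2.5112241261020008e-05
0 40 [107.5  35.3 -66.8 130.1 -78.2   7.   41.1] 7.117460509853402e-10 4.190813413792145e-06 | up [ 49.7   1.2  -3.9 128.8 -74.8  34.6  15.2] 2.983936986389324e-10 1.3082952610593549e-06
0 50 [ 57.2  13.7 -16.5 127.  -69.8  23.3  14.3] 3.547682980720168e-12 1.6761055147109818e-08 | up [104.7   5.  -63.9 121.6 -42.6  32.1 -16. ] 2.7515367762021015e-10 9.293732732547543e-07
```

```bash
cat > plan.py <<'E'
from kin import *
L,s,_,_=fit()
def lik(p,R,q):
    lo,hi=LIM[:,0]+1,LIM[:,1]-1;q=np.clip(q,lo+.05,hi-.05)
    def f(x):
        a,b=fk(x,L,s);return np.r_[(a-p)*20,2*Ro.from_matrix(b.T@R).as_rotvec(),(x-q)*2e-4]
    r=least_squares(f,q,bounds=(lo,hi),max_nfev=40)
    return r.x,np.abs(r.fun[:3]).max()/20,np.degrees(np.linalg.norm(r.fun[3:6]))/2
C=np.array([.529,-.306,.042]);B=np.array([.529,-.098,.06])
def grasp(az,tau,flip):
    d,n,u,R=dirs(az,tau)
    return R@np.diag([flip,flip,1]),R
def pour(maz,tau,psi,tip,flip,lip=-.03,h=.014):
    m,n,u,_=dirs(maz,0);t=np.radians(tip-90);a=m*np.cos(t)-u*np.sin(t);v=u*np.cos(t)+m*np.sin(t)
    ps=np.radians(psi);w=np.cross(v,a)*np.cos(ps)-v*np.sin(ps)   # v x a: to the left of m when psi=0
    T=np.radians(tau);z=-np.sin(T)*a+np.cos(T)*w;R=frame(z,a)@np.diag([flip,flip,1])
    lo=.03*a-.034*v;p=B+m*lip+u*h-lo
    return p,R
def path(q,p0,R0,p1,R1,n):
    k=Ro.from_matrix(R0);w=(k.inv()*Ro.from_matrix(R1)).as_rotvec();e=0;st=0
    for i in range(1,n+1):
        R=(k*Ro.from_rotvec(w*i/n)).as_matrix();p=p0+(p1-p0)*i/n
        q2,ep,er=lik(p+.008*R[:,2],R,q);st=max(st,abs(q2-q).max());q=q2;e=max(e,ep*1000+er)
    return q,e,st
def corners(p,R):
    return np.array([p+R@[x,y,z] for x in(-.0375,.0375) for y in(-.095,.095) for z in(-.051,-.15)])
E
cat > srch.py <<'E'
from plan import *
o=env.get_obs();Rc=Ro.from_euler('xyz',o['tool_rot'],degrees=True).as_matrix();pc=o['tool_pos']-.008*Rc[:,2]
res=[]
for tau in(40,47):
 for az in(-22,-10):
  flip=1
  Rg,_=grasp(az,tau,flip);U=C+[0,0,.13]
  q,e1,s1=path(o['qpos'],pc,Rc,U,Rg,4);q,e2,s2=path(q,U,Rg,C,Rg,4);q,e3,s3=path(q,C,Rg,U,Rg,4)
  print(tau,az,'grasp err',round(e1,1),round(e2,1),q.round(0),flush=True)
  if max(e2,e3)>2: continue
  for maz in(60,80,100,125):
   for psi in(60,90,120):
    p,R=pour(maz,tau,psi,108,flip);H=p+[0,0,.06]
    c=corners(p,R);low=c[:,2].min();mill=c[c[:,1]>.03,2].min() if (c[:,1]>.03).any() else 9
    if low<.075 or mill<.18: continue
    q4,e4,s4=path(q,U,Rg,H,Rg,3)
    if e4>3: continue
    q5,e5,s5=path(q4,H,Rg,p,R,8)
    if e5<3: res.append((e4+e5,s5,tau,az,maz,psi,round(low,3),round(mill,3),q5.round(0).tolist()))
for r in sorted(res,key=lambda r:r[1])[:8]: print([x if isinstance(x,list) else round(float(x),3) for x in r])
E
time python3 srch.py
```

```text
40 -22 grasp err 0.0 12.7 [ 23.  -7.   9. 135. -70.   7. -13.]
40 -10 grasp err 0.0 6.3 [117.  -6. -73. 130. -82.  30.  10.]
47 -22 grasp err 0.0 4.6 [ 41.  -6.  -9. 130. -29.  15. -56.]
47 -10 grasp err 0.0 0.1 [ 82.  -3. -43. 126. -54.  27. -17.]
[1.091, 20.38, 47.0, -10.0, 80.0, 90.0, 0.103, 9.0, [3.0, 36.0, -26.0, 104.0, 62.0, 99.0, -59.0]]
[0.023, 36.729, 47.0, -10.0, 100.0, 90.0, 0.103, 9.0, [22.0, 37.0, -50.0, 116.0, 82.0, 98.0, -58.0]]
real	0m1.938s
user	0m2.366s
sys	0m0.112s
```

```bash
sed -i 's/-.306,.042/-.306,.046/; s/lo=.03\*a/lo=.026*a/' plan.py; sed -i 's/(40,47)/(47,50,53)/; s/(-22,-10)/(-15,-10,-5)/; s/(60,80,100,125)/(70,80,90)/; s/(60,90,120)/(80,90,100)/' srch.py; python3 srch.py; python3 - <<'E'
from plan import *
Rg,_=grasp(-10,50,1); go(C+[0,0,.11],Rg)
E
```

```text
47 -15 grasp err 0.0 1.9 [ 76.  -5. -39. 128. -50.  23. -27.]
47 -10 grasp err 0.0 0.1 [ 78.  -3. -39. 126. -54.  27. -18.]
47 -5 grasp err 0.0 0.0 [ 48.  -2.  -7. 126. -53.  30. -13.]
50 -15 grasp err 0.0 0.0 [ 62.  -4. -26. 126. -38.  24. -40.]
50 -10 grasp err 0.0 0.0 [ 54.  -3. -17. 125. -42.  28. -30.]
50 -5 grasp err 0.0 0.0 [ 51.  -2. -12. 124. -45.  31. -21.]
53 -15 grasp err 0.0 0.0 [ 63.  -3. -28. 123. -30.  27. -48.]
53 -10 grasp err 0.0 0.0 [ 57.  -2. -20. 123. -35.  30. -38.]
53 -5 grasp err 0.0 0.0 [ 54.  -1. -15. 122. -38.  33. -29.]
[2.138, 12.143, 47.0, -15.0, 80.0, 90.0, 0.102, 9.0, [-2.0, 35.0, -20.0, 104.0, 60.0, 96.0, -58.0]]
[2.139, 12.756, 47.0, -15.0, 80.0, 100.0, 0.086, 9.0, [-1.0, 33.0, -23.0, 109.0, 65.0, 94.0, -69.0]]
[2.138, 13.11, 47.0, -15.0, 80.0, 80.0, 0.086, 9.0, [-3.0, 38.0, -17.0, 99.0, 56.0, 100.0, -49.0]]
[0.036, 14.911, 50.0, -15.0, 80.0, 80.0, 0.083, 9.0, [4.0, 42.0, -28.0, 98.0, 62.0, 107.0, -52.0]]
[0.037, 16.449, 50.0, -15.0, 80.0, 90.0, 0.099, 9.0, [5.0, 39.0, -30.0, 103.0, 65.0, 103.0, -62.0]]
[0.048, 16.874, 47.0, -15.0, 90.0, 80.0, 0.086, 9.0, [8.0, 38.0, -33.0, 104.0, 67.0, 101.0, -50.0]]
[0.037, 17.88, 50.0, -15.0, 80.0, 100.0, 0.083, 9.0, [6.0, 37.0, -33.0, 108.0, 70.0, 101.0, -72.0]]
[0.048, 17.94, 47.0, -15.0, 90.0, 90.0, 0.102, 9.0, [10.0, 35.0, -37.0, 110.0, 71.0, 98.0, -59.0]]
dpos [-0.044  0.233  0.297] rot [ 0.097 -0.14  -0.104] rows>= 1.6
```

```bash
python3 - <<'E'
from plan import *
Rg,_=grasp(-15,50,1); go(C+[0,0,.11],Rg)
E
```

```text
dpos [-0.044  0.236  0.297] rot [ 0.055 -0.141 -0.063] rows>= 1.3
```

Request:
step_arm:
  delta_pos:
    - [-0.02,0.12,0.15]
    - [-0.044,0.236,0.297]
    - [-0.044,0.236,0.297]
    - [-0.044,0.236,0.297]
    - [-0.044,0.236,0.297]
  rot:
    - [0.028,-0.07,-0.03]
    - [0.055,-0.141,-0.063]
    - [0.055,-0.141,-0.063]
    - [0.055,-0.141,-0.063]
    - [0.055,-0.141,-0.063]
  gripper: [1,1,1,1,1]

```text
time_s: 4.42
tool_pos: [0.5326, -0.3053, 0.1483]
tool_rot: [-179.9, -39.7, -14.8]
force: [-0.1, 0.1, 0.2]
grip_width: 0.0867
grasp_force: 0.0
```

```bash
python3 - <<'E'
from plan import *
Rg,_=grasp(-15,50,1); o=go(C+[0,0,.11],Rg);print(o['qpos'].round(1))
go(C,Rg)
c=shot('wrist','w2.png');print(proj(c,[C[0],C[1],.072]),proj(c,[C[0],C[1],0]))
E
```

```text
dpos [ 0.012  0.008 -0.   ] rot [-0.002  0.003  0.001] rows>= 0.0
[ 55.5  -2.4 -20.4 127.1 -39.3  21.6 -37.4]
dpos [-0.34   0.008  0.423] rot [-0.002  0.003  0.001] rows>= 1.7
(np.float64(322.1370370838312), np.float64(284.71431779895073)) (np.float64(321.5373706314444), np.float64(299.50456861033774))
```

View pics/w2.png

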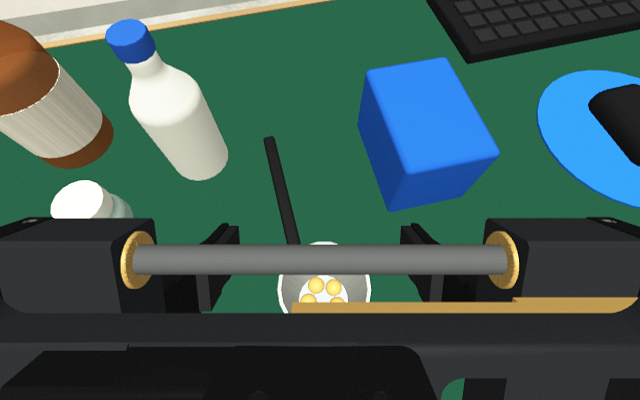

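The cup rim spans columns 277–371, centred at 324. That is within 2 px of the prediction and between the fingers, so I'm descending and gripping.

Request:
step_arm:
  delta_pos:
    - [-0.08,0.004,0.1]
    - [-0.17,0.008,0.21]
    - [-0.25,0.008,0.32]
    - [-0.34,0.008,0.42]
    - [-0.34,0.008,0.42]
    - [-0.34,0.008,0.42]
  rot:
    - [0,0,0]
    - [0,0,0]
    - [0,0,0]
    - [0,0,0]
    - [0,0,0]
    - [0,0,0]
  gripper: [1,1,1,1,1,1]

```text
time_s: 5.22
tool_pos: [0.5343, -0.3088, 0.0416]
tool_rot: [-180.0, -39.8, -14.9]
force: [-0.2, -0.3, 0.2]
grip_width: 0.0872
grasp_force: 0.0
```

Request:
step_arm:
  delta_pos:
    - [0,0,0]
    - [0,0,0]
    - [0,0,0]
    - [0,0,0]
    - [0,0,0]
    - [0,0,0]
    - [0,0,0]
  rot:
    - [0,0,0]
    - [0,0,0]
    - [0,0,0]
    - [0,0,0]
    - [0,0,0]
    - [0,0,0]
    - [0,0,0]
  gripper: [0.6,0.4,0.2,0,-0.2,-0.4,-0.4]
  squeeze: 20

```text
time_s: 6.1
tool_pos: [0.5345, -0.309, 0.0409]
tool_rot: [-179.9, -39.8, -15.0]
force: [-1.3, -0.6, 4.9]
grip_width: 0.0648
grasp_force: 19.3
```

```bash
python3 - <<'E'
from plan import *
o=env.get_obs();print(o['tool_pos'],o['tool_rot'],o['force'],o['qpos'].round(1),o['grip_width'])
Rc=Ro.from_euler('xyz',o['tool_rot'],degrees=True).as_matrix();pg=o['tool_pos']-.008*Rc[:,2];print('g',pg)
Rg,_=grasp(-15,50,1);q,_,_=path(o['qpos'],pg,Rc,C+[0,0,.11],Rg,4)
for maz in(70,80,90):
  p,R=pour(maz,50,85,108,1)
  for hh in(.05,):
    H=p+[0,0,hh];q4,e4,s4=path(q,C+[0,0,.11],Rg,H,Rg,3);q5,e5,s5=path(q4,H,Rg,p,R,8);print(maz,p,e4,s4,e5,s5,q5.round(0))
E
```

```text
[ 0.53445107 -0.30896816  0.04091912] [-179.89177612  -39.81089141  -15.01217681] [-1.28264256 -0.64695331  4.86777284] [ 62.2  10.9 -28.3 130.5 -74.4   8.6   2.5] 0.06483540296394609
g [ 0.52949993 -0.30765603  0.04706441]
70 [ 0.51387556 -0.13955405  0.11437036] 0.05717774515180914 30.98348597079947 0.0021506486180531276 13.799021510117118 [  2.  43. -24.  95.  56. 108. -58.]
80 [ 0.52132112 -0.14154908  0.11437036] 0.010265963696437001 18.248123209046952 0.003959455967987608 19.785274041200765 [ 10.  43. -36. 100.  67. 108. -58.]
90 [ 0.529      -0.14222089  0.11437036] 0.003596726304276647 11.686927778012532 0.005228339194214407 24.14947472853924 [ 14.  42. -43. 107.  75. 107. -57.]
```

Request:
step_arm:
  delta_pos:
    - [0.04,0,-0.05]
    - [0.12,0,-0.14]
    - [0.24,0,-0.28]
    - [0.36,0,-0.43]
    - [0.36,0,-0.43]
    - [0.36,0,-0.43]
  rot:
    - [0,0,0]
    - [0,0,0]
    - [0,0,0]
    - [0,0,0]
    - [0,0,0]
    - [0,0,0]
  gripper: [-0.4,-0.4,-0.4,-0.4,-0.4,-0.4]

```text
time_s: 6.85
tool_pos: [0.5333, -0.3076, 0.1503]
tool_rot: [-179.8, -39.6, -15.0]
force: [1.1, 1.0, -3.1]
grip_width: 0.0644
grasp_force: 19.8
```

```bash
python3 - <<'E'
from plan import *
Rg,_=grasp(-15,50,1)
p,R=pour(80,50,85,108,1)
o=go(p+[0,0,.055],Rg);print(o['qpos'].round(1),o['force'],o['grip_width'],o['tool_pos'])
E
```

```text
dpos [-0.149 -0.787 -0.204] rot [-0.003  0.005 -0.   ] rows>= 2.6
[ 50.5  -2.4 -15.3 126.8 -38.2  22.  -38.4] [ 1.10592252  0.99991289 -3.10327865] 0.0643980164013372 [ 0.53326027 -0.30762526  0.15029613]
```

Request:
step_arm:
  delta_pos:
    - [-0.015,-0.08,-0.02]
    - [-0.04,-0.22,-0.06]
    - [-0.08,-0.4,-0.1]
    - [-0.11,-0.58,-0.15]
    - [-0.14,-0.72,-0.19]
    - [-0.149,-0.787,-0.204]
    - [-0.149,-0.787,-0.204]
    - [-0.149,-0.787,-0.204]
  rot:
    - [0,0,0]
    - [0,0,0]
    - [0,0,0]
    - [0,0,0]
    - [0,0,0]
    - [0,0,0]
    - [0,0,0]
    - [0,0,0]
  gripper: [-0.4,-0.4,-0.4,-0.4,-0.4,-0.4,-0.4,-0.4]

```text
time_s: 7.85
tool_pos: [0.5267, -0.1446, 0.1635]
tool_rot: [-179.8, -39.6, -15.1]
force: [-0.4, -0.4, -1.4]
grip_width: 0.064
grasp_force: 19.8
```

```bash
python3 - <<'E'
from plan import *
p,R=pour(80,50,85,80,1,h=.035);o=go(p,R)
Rc=Ro.from_euler('xyz',o['tool_rot'],degrees=True).as_matrix();pg=o['tool_pos']-.008*Rc[:,2]
print(pg,o['qpos'].round(1),o['grip_width'])
q=o['qpos']
for tip,h in((80,.035),(100,.014),(110,.014)):
  p,R=pour(80,50,85,tip,1,h=h)
  q,e,st=path(q,pg,Rc,p,R,8);pg,Rc=p,R;print(tip,p.round(3),e,st,q.round(0))
c=shot('top');hsv=cv2.cvtColor(c['img'],cv2.COLOR_RGB2HSV)
E
```

```text
dpos [-0.163  0.105  0.162] rot [ 0.041 -0.734 -1.199] rows>= 11.3
[ 0.521745   -0.14329093  0.16971114] [ 48.6 -16.7 -32.9 135.  -23.7  20.7 -72.1] 0.064037534975623
80 [ 0.518 -0.159  0.124] 0.001451331628992588 11.486593433368627 [ 26.  26. -41. 104.  50.  86. -41.]
100 [ 0.52  -0.147  0.112] 0.00024700969902627623 1.995029715499001 [ 11.  37. -35. 102.  62. 100. -54.]
110 [ 0.522 -0.14   0.115] 8.981094058298064e-05 0.9529428557834763 [  6.  42. -31. 100.  65. 108. -58.]
```

```bash
python3 - <<'E'
from plan import *
o=env.get_obs();k=Ro.from_euler('xyz',o['tool_rot'],degrees=True)
p,R=pour(80,50,85,80,1,h=.035);w=(k.inv()*Ro.from_matrix(R)).as_rotvec()
T=np.radians(50);al=np.array([np.cos(T),0,-np.sin(T)])
for i in range(0,9):
    a=(k*Ro.from_rotvec(w*i/8)).apply(al);print(i,np.degrees(np.arccos(a[2])).round(0),a.round(2),'mouth',(p+.026*a)[:2].round(3))
E
```

```text
0 0.0 [ 0.01 -0.    1.  ] mouth [ 0.518 -0.159]
1 11.0 [0.16 0.11 0.98] mouth [ 0.523 -0.156]
2 22.0 [0.29 0.24 0.93] mouth [ 0.526 -0.152]
3 33.0 [0.39 0.39 0.84] mouth [ 0.528 -0.148]
4 44.0 [0.43 0.54 0.72] mouth [ 0.53  -0.145]
5 54.0 [0.43 0.68 0.59] mouth [ 0.53  -0.141]
6 63.0 [0.39 0.81 0.45] mouth [ 0.528 -0.138]
7 72.0 [0.3  0.9  0.31] mouth [ 0.526 -0.135]
8 80.0 [0.17 0.97 0.17] mouth [ 0.523 -0.133]
```

Request:
step_arm:
  delta_pos:
    - [-0.01,0.01,0.01]
    - [-0.02,0.02,0.02]
    - [-0.03,0.03,0.03]
    - [-0.04,0.03,0.04]
    - [-0.05,0.04,0.05]
    - [-0.06,0.05,0.06]
    - [-0.07,0.05,0.07]
    - [-0.08,0.05,0.08]
    - [-0.08,0.05,0.08]
    - [-0.08,0.05,0.08]
  rot:
    - [0.003,-0.05,-0.08]
    - [0.006,-0.1,-0.17]
    - [0.01,-0.16,-0.26]
    - [0.013,-0.22,-0.36]
    - [0.016,-0.28,-0.46]
    - [0.02,-0.34,-0.56]
    - [0.023,-0.4,-0.65]
    - [0.026,-0.455,-0.74]
    - [0.026,-0.455,-0.74]
    - [0.026,-0.455,-0.74]
  gripper: [-0.4,-0.4,-0.4,-0.4,-0.4,-0.4,-0.4,-0.4,-0.4,-0.4]

```text
time_s: 9.15
tool_pos: [0.5226, -0.1537, 0.1418]
tool_rot: [165.7, 11.6, 43.2]
force: [0.3, 0.4, -2.2]
grip_width: 0.0642
grasp_force: 20.1
```

```bash
python3 - <<'E'
from plan import *
for tip,h in((80,.035),(85,.016),(108,.014)):
    p,R=pour(80,50,85,tip,1,h=h);o=go(p,R)
print(o['qpos'].round(1),o['tool_pos'],o['grip_width'])
E
```

```text
dpos [-0.029 -0.015  0.129] rot [ 0.015 -0.281 -0.46 ] rows>= 4.3
dpos [-0.004 -0.04   0.201] rot [-0.002 -0.338 -0.458] rows>= 4.6
dpos [ 0.037 -0.064  0.136] rot [-0.082 -0.599 -0.44 ] rows>= 6.0
[ 44.5  11.2 -46.5 108.6  29.3  65.5 -59.5] [ 0.52256275 -0.15371805  0.14184597] 0.0641726752143505
```

Request:
step_arm:
  delta_pos:
    - [0,-0.005,0.03]
    - [0,-0.01,0.06]
    - [0,-0.02,0.09]
    - [0,-0.03,0.13]
    - [0,-0.035,0.17]
    - [0,-0.04,0.2]
    - [0,-0.04,0.2]
    - [0,-0.04,0.2]
  rot:
    - [0,-0.05,-0.08]
    - [0,-0.11,-0.17]
    - [0,-0.17,-0.26]
    - [0,-0.23,-0.34]
    - [0,-0.29,-0.41]
    - [0,-0.338,-0.458]
    - [0,-0.338,-0.458]
    - [0,-0.338,-0.458]
  gripper: [-0.4,-0.4,-0.4,-0.4,-0.4,-0.4,-0.4,-0.4]

```text
time_s: 10.15
tool_pos: [0.5184, -0.1613, 0.1032]
tool_rot: [-172.9, 44.8, 85.3]
force: [-0.2, 0.1, -2.3]
grip_width: 0.0645
grasp_force: 20.2
```

```bash
python3 - <<'E'
from plan import *
for tip in(85,95,108,114):
    p,R=pour(80,50,85,tip,1);o=go(p,R)
print(o['qpos'].round(1),o['tool_pos'],o['grip_width'],o['force'])
a=shot('scene')['img'][130:260,220:420];b=shot('top')['img'][180:310,230:430]
cv2.imwrite('pics/p1.png',cv2.resize(np.hstack([a,b])[:,:,::-1],None,fx=2,fy=2,interpolation=2))
E
```

```text
dpos [ 0.011 -0.004  0.013] rot [-0.001  0.    -0.001] rows>= 0.1
dpos [ 0.009 -0.006 -0.025] rot [ 0.007 -0.116  0.006] rows>= 0.9
dpos [ 0.016 -0.008 -0.073] rot [ 0.017 -0.266  0.015] rows>= 2.1
dpos [ 0.023 -0.009 -0.094] rot [ 0.021 -0.336  0.019] rows>= 2.7
[ 24.9  31.2 -43.9 103.8  56.3  90.6 -46.9] [ 0.51843405 -0.16131834  0.10323688] 0.06451428831974074 [-0.24341395  0.14318104 -2.31091099]
```

View pics/p1.png

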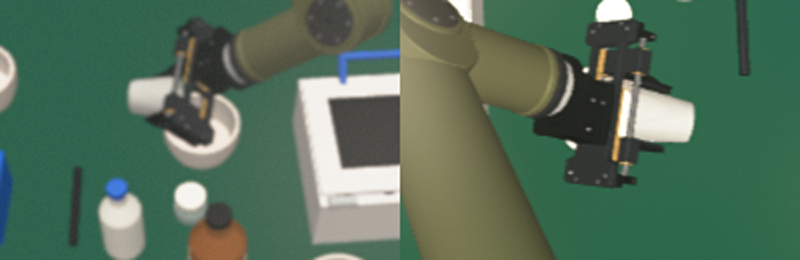

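The crop shows the cup lying horizontal with its mouth over the target bowl (about (200,130) in the left half). The mill, jar and bottles are clear. I'll tip it on slowly.

Request:
step_arm:
  delta_pos:
    - [0.01,-0.004,0]
    - [0.01,-0.005,-0.01]
    - [0.01,-0.006,-0.025]
    - [0.01,-0.006,-0.035]
    - [0.012,-0.007,-0.05]
    - [0.014,-0.007,-0.06]
    - [0.016,-0.008,-0.073]
    - [0.018,-0.008,-0.08]
    - [0.02,-0.009,-0.087]
    - [0.023,-0.009,-0.094]
    - [0.023,-0.009,-0.094]
    - [0.023,-0.009,-0.094]
    - [0.023,-0.009,-0.094]
    - [0.023,-0.009,-0.094]
    - [0.023,-0.009,-0.094]
    - [0.023,-0.009,-0.094]
  rot:
    - [0,-0.03,0]
    - [0,-0.07,0.003]
    - [0.007,-0.116,0.006]
    - [0.01,-0.15,0.008]
    - [0.012,-0.19,0.01]
    - [0.014,-0.23,0.012]
    - [0.017,-0.266,0.015]
    - [0.018,-0.29,0.016]
    - [0.02,-0.315,0.018]
    - [0.021,-0.336,0.019]
    - [0.021,-0.336,0.019]
    - [0.021,-0.336,0.019]
    - [0.021,-0.336,0.019]
    - [0.021,-0.336,0.019]
    - [0.021,-0.336,0.019]
    - [0.021,-0.336,0.019]
  gripper: [-0.4,-0.4,-0.4,-0.4,-0.4,-0.4,-0.4,-0.4,-0.4,-0.4,-0.4,-0.4,-0.4,-0.4,-0.4,-0.4]

```text
time_s: 12.25
tool_pos: [0.5202, -0.144, 0.1127]
tool_rot: [-163.4, 73.5, 94.1]
force: [-0.2, 0.3, -1.2]
grip_width: 0.064
grasp_force: 20.0
```

```bash
python3 - <<'E'
from plan import *
p,R=pour(80,50,85,114,1);o=go(p,R)
print(o['qpos'].round(1),o['tool_pos'],o['grip_width'],o['force'])
for n in('scene','top'):
    c=shot(n);h=cv2.cvtColor(c['img'],cv2.COLOR_RGB2HSV);m=((h[...,0]>18)&(h[...,0]<32)&(h[...,1]>110)&(h[...,2]>120)).astype(np.uint8)
    k,l,s_,ce=cv2.connectedComponentsWithStats(m);print(n,proj(c,B),[(s_[i][4],ce[i].round(0)) for i in range(1,k) if s_[i][4]>3 and 100<ce[i][0]<520 and 110<ce[i][1]<320])
E
```

```text
dpos [-0.004  0.001  0.003] rot [0.001 0.001 0.002] rows>= 0.0
[  6.   45.8 -33.2  99.3  68.3 112.3 -60.3] [ 0.52022354 -0.14403845  0.11274822] 0.0640217797276638 [-0.16539044  0.27242014 -1.24834502]
scene (np.float64(319.59711733300156), np.float64(190.34950023521293)) [(np.int32(8), array([329., 174.]))]
top (np.float64(330.7753994659088), np.float64(235.62352749672425)) [(np.int32(82), array([317., 240.])), (np.int32(10), array([321., 236.])), (np.int32(15), array([329., 245.]))]
```

```bash
python3 - <<'E'
from plan import *
p,R=pour(80,50,85,80,1,h=.05);o=go(p,R)
o=env.get_obs();R0=Ro.from_euler('xyz',o['tool_rot'],degrees=True);print('up .04',R0.inv().apply([0,0,.2]))
E
```

```text
dpos [-0.124 -0.004  0.068] rot [-0.026  0.395 -0.02 ] rows>= 3.2
up .04 [-0.19176629 -0.01626934 -0.05441505]
```

Request:
step_arm:
  delta_pos:
    - [-0.05,0,0]
    - [-0.1,0,0]
    - [-0.12,0,0.02]
    - [-0.12,0,0.04]
    - [-0.124,0,0.068]
    - [-0.124,0,0.068]
    - [-0.124,0,0.068]
  rot:
    - [0,0.05,0]
    - [-0.007,0.15,0]
    - [-0.014,0.25,-0.01]
    - [-0.02,0.33,-0.015]
    - [-0.026,0.395,-0.02]
    - [-0.026,0.395,-0.02]
    - [-0.026,0.395,-0.02]
  gripper: [-0.4,-0.4,-0.4,-0.4,-0.4,-0.4,-0.4]

```text
time_s: 13.22
tool_pos: [0.5174, -0.1632, 0.1323]
tool_rot: [-173.5, 39.9, 85.1]
force: [-0.5, 0.3, -2.7]
grip_width: 0.0642
grasp_force: 20.1
```

```bash
python3 - <<'E'
from plan import *
Rg,_=grasp(-15,50,1)
go(np.array([.522,-.16,.17]),Rg)
E
```

```text
dpos [-0.091  0.032 -0.134] rot [-0.047  0.736  1.201] rows>= 11.3
```

Request:
step_arm:
  delta_pos:
    - [-0.01,0,-0.02]
    - [-0.02,0.01,-0.03]
    - [-0.03,0.01,-0.05]
    - [-0.04,0.01,-0.06]
    - [-0.05,0.02,-0.08]
    - [-0.06,0.02,-0.09]
    - [-0.07,0.02,-0.1]
    - [-0.08,0.025,-0.11]
    - [-0.08,0.025,-0.11]
  rot:
    - [-0.003,0.06,0.1]
    - [-0.006,0.13,0.21]
    - [-0.01,0.2,0.33]
    - [-0.014,0.27,0.45]
    - [-0.018,0.34,0.56]
    - [-0.022,0.41,0.67]
    - [-0.026,0.46,0.76]
    - [-0.028,0.5,0.82]
    - [-0.028,0.5,0.82]
  gripper: [-0.4,-0.4,-0.4,-0.4,-0.4,-0.4,-0.4,-0.4,-0.4]

```text
time_s: 14.35
tool_pos: [0.5232, -0.1624, 0.1578]
tool_rot: [165.3, -14.6, 18.3]
force: [-0.0, -0.1, -1.5]
grip_width: 0.0646
grasp_force: 20.0
```

```bash
python3 - <<'E'
from plan import *
Rg,_=grasp(-15,50,1)
go(np.array([.5295,-.3077,.17]),Rg)
E
```

```text
dpos [-0.164  0.709  0.109] rot [-0.015  0.24   0.38 ] rows>= 3.6
```

Request:
step_arm:
  delta_pos:
    - [-0.02,0.08,0.01]
    - [-0.05,0.22,0.03]
    - [-0.09,0.4,0.06]
    - [-0.13,0.56,0.09]
    - [-0.16,0.67,0.1]
    - [-0.164,0.709,0.109]
    - [-0.164,0.709,0.109]
    - [-0.164,0.709,0.109]
  rot:
    - [-0.003,0.04,0.06]
    - [-0.006,0.09,0.14]
    - [-0.009,0.14,0.22]
    - [-0.012,0.19,0.3]
    - [-0.015,0.24,0.38]
    - [-0.015,0.24,0.38]
    - [-0.015,0.24,0.38]
    - [-0.015,0.24,0.38]
  gripper: [-0.4,-0.4,-0.4,-0.4,-0.4,-0.4,-0.4,-0.4]

```text
time_s: 15.35
tool_pos: [0.5376, -0.3077, 0.1655]
tool_rot: [-179.9, -40.2, -14.8]
force: [0.4, 0.1, -0.9]
grip_width: 0.0644
grasp_force: 19.9
```

```bash
python3 - <<'E'
from plan import *
Rg,_=grasp(-15,50,1)
o=go(np.array([.5295,-.3077,.0475]),Rg);print(o['qpos'].round(1),o['tool_pos'],o['grip_width'])
a=shot('top','t2.png')['img'][170:300,270:450]
cv2.imwrite('pics/p2.png',cv2.resize(a[:,:,::-1],None,fx=4,fy=4,interpolation=2))
E
```

```text
dpos [-0.411  0.011  0.465] rot [-0.003 -0.002  0.002] rows>= 2.0
[ 60.5  -3.2 -25.  125.7 -38.6  23.4 -38.5] [ 0.53762718 -0.30770008  0.16553905] 0.06436961399411203
```

View pics/p2.png

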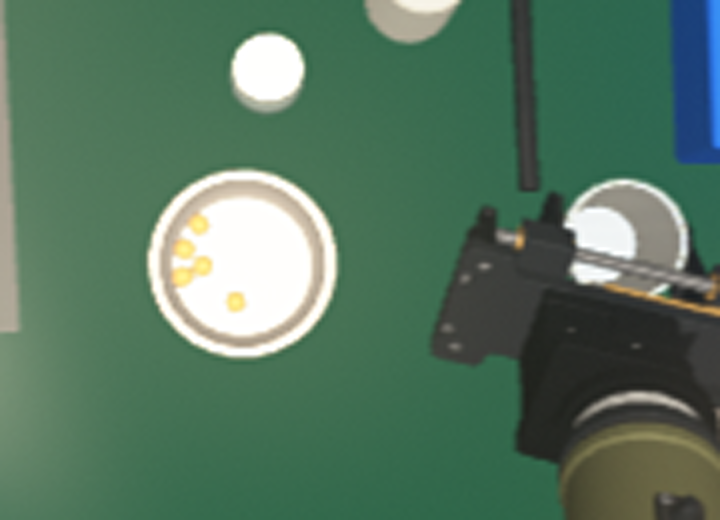

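All five balls are in the bowl, around (200,255) in the crop, and the cup at (625,240) is empty. Now to set the cup down.

Request:
step_arm:
  delta_pos:
    - [-0.08,0,0.09]
    - [-0.18,0.005,0.2]
    - [-0.28,0.01,0.31]
    - [-0.35,0.011,0.39]
    - [-0.39,0.011,0.435]
    - [-0.405,0.011,0.455]
    - [-0.408,0.011,0.461]
    - [-0.408,0.011,0.461]
  rot:
    - [0,0,0]
    - [0,0,0]
    - [0,0,0]
    - [0,0,0]
    - [0,0,0]
    - [0,0,0]
    - [0,0,0]
    - [0,0,0]
  gripper: [-0.4,-0.4,-0.4,-0.4,-0.4,-0.4,-0.4,-0.4]

```text
time_s: 16.4
tool_pos: [0.5338, -0.3108, 0.0429]
tool_rot: [-179.9, -40.3, -15.0]
force: [0.2, 0.3, -1.7]
grip_width: 0.0644
grasp_force: 19.9
```

Request:
step_arm:
  delta_pos:
    - [-0.003,0,0.004]
    - [-0.006,0,0.007]
    - [-0.006,0,0.007]
  rot:
    - [0,0,0]
    - [0,0,0]
    - [0,0,0]
  gripper: [-0.4,-0.4,-0.4]

```text
time_s: 16.77
tool_pos: [0.534, -0.3111, 0.0414]
tool_rot: [-179.9, -40.3, -15.1]
force: [0.6, -0.2, 2.4]
grip_width: 0.0643
grasp_force: 19.5
```

Request:
step_arm:
  delta_pos:
    - [0,0,0]
    - [0,0,0]
    - [0,0,0]
    - [0,0,0]
    - [0,0,0]
    - [0,0,0]
  rot:
    - [0,0,0]
    - [0,0,0]
    - [0,0,0]
    - [0,0,0]
    - [0,0,0]
    - [0,0,0]
  gripper: [0.5,0.6,0.8,1,1,1]

```text
time_s: 17.52
tool_pos: [0.5332, -0.3108, 0.0404]
tool_rot: [-179.9, -40.3, -15.1]
force: [-0.0, 0.3, 1.0]
grip_width: 0.0865
grasp_force: 0.0
```

Request:
step_arm:
  delta_pos:
    - [0.06,0,-0.07]
    - [0.16,0,-0.19]
    - [0.28,0,-0.34]
    - [0.4,0,-0.48]
    - [0.5,0,-0.6]
    - [0.5,0,-0.6]
  rot:
    - [0,0,0]
    - [0,0,0]
    - [0,0,0]
    - [0,0,0]
    - [0,0,0]
    - [0,0,0]
  gripper: [1,1,1,1,1,1]

```text
time_s: 18.27
tool_pos: [0.5333, -0.3119, 0.2006]
tool_rot: [179.9, -40.6, -14.9]
force: [-0.3, 0.1, -0.4]
grip_width: 0.0873
grasp_force: 0.0
```

```bash
python3 - <<'E'
from plan import *
o=env.get_obs();print(o['qpos'].round(1),o['tool_pos'],o['grip_width'])
# mill frame
yaw=np.radians(2.8);mx=np.array([np.cos(yaw),np.sin(yaw),0])
R1=frame([0,0,-1],[-mx[1],mx[0],0]); go([.44,-.05,.36],R1);
c=shot('top');print(ray(c,189,262.2,.144),ray(c,239,260.6,.144))
hsv=cv2.cvtColor(c['img'],cv2.COLOR_RGB2HSV);b=((hsv[...,0]>105)&(hsv[...,0]<125)&(hsv[...,1]>100));print([(k,np.where(b[250:270,k])[0]+250) for k in (186,187,188,189,190,200,214,230,236,238,239,240,241,242,243)])
E
```

```text
[ 55.6  -6.4 -19.1 124.3 -35.3  27.4 -42.4] [ 0.53333998 -0.31189535  0.20056161] 0.08732085086834922
dpos [-0.107 -1.143 -1.09 ] rot [ 0.442 -0.321 -1.194] rows>= 10.6
[0.4697 0.2343 0.144 ] [0.4713 0.1176 0.144 ]
[(186, array([], dtype=int64)), (187, array([], dtype=int64)), (188, array([], dtype=int64)), (189, array([260, 261, 262, 263, 264])), (190, array([259, 260, 261, 262, 263, 264, 265])), (200, array([260, 261, 262, 263, 264])), (214, array([260, 261, 262, 263, 264])), (230, array([259, 260, 261, 262])), (236, array([259, 260, 261, 262])), (238, array([259, 260, 261, 262])), (239, array([], dtype=int64)), (240, array([], dtype=int64)), (241, array([], dtype=int64)), (242, array([], dtype=int64)), (243, array([], dtype=int64))]
```

Request:
step_arm:
  delta_pos:
    - [0.0,-0.1,-0.2]
    - [0,-0.2,-0.4]
    - [0,-0.4,-0.6]
    - [-0.03,-0.6,-0.7]
    - [-0.06,-0.8,-0.8]
    - [-0.06,-0.9,-0.9]
    - [-0.06,-0.9,-0.9]
    - [-0.06,-0.9,-0.9]
    - [-0.06,-0.9,-0.9]
  rot:
    - [0.04,-0.03,-0.1]
    - [0.08,-0.06,-0.2]
    - [0.12,-0.09,-0.32]
    - [0.16,-0.12,-0.44]
    - [0.2,-0.15,-0.55]
    - [0.25,-0.18,-0.66]
    - [0.28,-0.2,-0.76]
    - [0.32,-0.23,-0.86]
    - [0.32,-0.23,-0.86]
  gripper: [1,1,1,1,1,1,1,1,1]

```text
time_s: 19.45
tool_pos: [0.4578, -0.1039, 0.3248]
tool_rot: [172.2, -10.3, 64.7]
force: [-0.2, 0.4, -0.8]
grip_width: 0.0868
grasp_force: 0.0
```

```bash
cat >> plan.py <<'E'
yaw=np.radians(2);mx=np.array([np.cos(yaw),np.sin(yaw),0]);BAR=np.array([.4705,.176,.144]);HG=BAR+.24*mx-[0,0,.034]
def bar(th): return HG-mx*(.24*np.cos(th)-.034*np.sin(th))+np.array([0,0,.24*np.sin(th)+.034*np.cos(th)])
RB=frame([0,0,-1],[-mx[1],mx[0],0])
E
python3 - <<'E'
from plan import *
o=go(BAR+[0,0,.12],RB);print(o['qpos'].round(1),o['tool_pos'])
Rc=Ro.from_euler('xyz',o['tool_rot'],degrees=True).as_matrix();pg=o['tool_pos']-.008*Rc[:,2]
q,e,st=path(o['qpos'],pg,Rc,BAR+[0,0,.12],RB,6);print(e,st,q.round(0))
q,e,st=path(q,BAR+[0,0,.12],RB,BAR,RB,6);print(e,st,q.round(0))
for th in np.arange(.15,1.1,.15):q,ep,er=lik(bar(th)-[0,0,.008],RB,q);print(th.round(2),bar(th).round(3),ep,er,q.round(0))
E
```

```text
dpos [ 1.21  -0.614  0.491] rot [ 0.117 -0.096 -0.325] rows>= 4.6
[ 26.3 -12.3  -8.3 105.9 -11.1  77.3  -6.5] [ 0.45776524 -0.1038769   0.32478889]
0.0005691843008659892 4.384750512533193 [  8.   1. -32. 101.   1.  78. -22.]
0.0001394865253922721 2.308233692053534 [  7.   7. -32. 110.   4.  65. -25.]
0.15 [0.478 0.176 0.179] 8.194628337010457e-08 0.00019389871309225014 [  7.   5. -32. 107.   3.  69. -24.]
0.3 [0.491 0.177 0.213] 7.781382047045149e-08 0.00024355992350668884 [  7.   6. -32. 102.   3.  73. -23.]
0.45 [0.509 0.177 0.245] 8.085955238712472e-08 0.0002972444375484566 [  7.   7. -31.  98.   4.  77. -23.]
0.6 [0.532 0.178 0.274] 1.0644011605442927e-07 0.0003480691573274878 [  7.   9. -31.  92.   5.  80. -23.]
0.75 [0.558 0.179 0.298] 1.3023947964541094e-07 0.00039419850431700895 [  6.  11. -31.  87.   6.  83. -23.]
0.9 [0.588 0.18  0.319] 1.529338427008753e-07 0.0004362798137100019 [  5.  15. -30.  81.   7.  87. -23.]
1.05 [0.62  0.181 0.335] 1.7574820432297855e-07 0.00047687207635783844 [  4.  19. -30.  74.   9.  89. -23.]
```

Request:
step_arm:
  delta_pos:
    - [0.2,-0.1,0.05]
    - [0.5,-0.25,0.1]
    - [0.8,-0.4,0.2]
    - [0.97,-0.49,0.3]
    - [0.97,-0.49,0.35]
    - [0.97,-0.49,0.35]
  rot:
    - [0.02,-0.02,-0.07]
    - [0.05,-0.04,-0.15]
    - [0.08,-0.06,-0.22]
    - [0.117,-0.096,-0.325]
    - [0.117,-0.096,-0.325]
    - [0.117,-0.096,-0.325]
  gripper: [1,1,1,1,1,1]

```text
time_s: 20.2
tool_pos: [0.4656, 0.1176, 0.2777]
tool_rot: [180.0, 0.2, 91.8]
force: [-0.1, -1.0, 0.0]
grip_width: 0.087
grasp_force: 0.0
```

```bash
python3 - <<'E'
from plan import *
o=go(BAR+[0,0,.06],RB);print(o['qpos'].round(1),o['tool_pos'])
c=shot('wrist','w3.png');print([np.round(proj(c,BAR+RB[:,0]*k),0) for k in(-.055,0,.055)])
for n in('scene','top'):
    c=shot(n);h=cv2.cvtColor(c['img'],cv2.COLOR_RGB2HSV);m=((h[...,1]<95)&(h[...,2]>70)).astype(np.uint8)
    u,v=map(int,proj(c,[.529,-.309,.072]));w=21;cs,_=cv2.findContours(m[v-w:v+w,u-w:u+w].copy(),0,1);k=max(cs,key=cv2.contourArea);x,y,bw,bh=cv2.boundingRect(k);print(n,'cup box',x+u-w,y+v-w,bw,bh)
E
```

```text
dpos [0.292 0.034 0.408] rot [ 0.     0.002 -0.002] rows>= 1.6
[ 12.2  -2.7 -28.5 101.5  -1.1  80.9 -14.2] [0.4656044  0.11761971 0.27770541]
[array([327., 188.]), array([327., 126.]), array([327.,  58.])]
scene cup box 240 180 25 30
top cup box 399 220 30 28
```

View pics/w3.png

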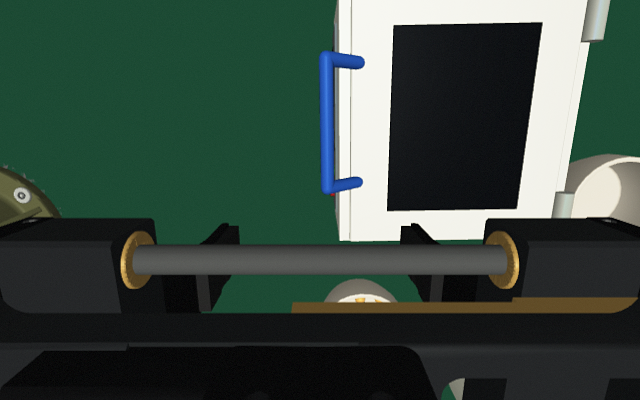

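The bar is at column 327, rows 55–190, exactly where predicted, and the cup outline is unchanged, so it is standing upright. I'm narrowing the fingers and lowering over the bar.

Request:
step_arm:
  delta_pos:
    - [0.1,0.01,0.1]
    - [0.2,0.02,0.25]
    - [0.292,0.034,0.408]
    - [0.292,0.034,0.408]
    - [0.292,0.034,0.408]
    - [0.292,0.034,0.408]
  rot:
    - [0,0,0]
    - [0,0,0]
    - [0,0,0]
    - [0,0,0]
    - [0,0,0]
    - [0,0,0]
  gripper: [-0.3,-0.3,-0.3,-0.3,-0.3,-0.3]

```text
time_s: 21.1
tool_pos: [0.4727, 0.1759, 0.1995]
tool_rot: [179.6, 0.2, 91.8]
force: [-0.8, -0.4, -0.2]
grip_width: 0.0356
grasp_force: 0.0
```

```bash
python3 - <<'E'
from plan import *
o=go(BAR+[0,0,.003],RB);print(o['qpos'].round(1),o['tool_pos'],o['grip_width'])
E
```

```text
dpos [ 0.001 -0.013  0.302] rot [ 0.004  0.002 -0.002] rows>= 1.0
[  8.2   3.2 -32.7 105.4   2.1  71.7 -23.2] [0.47269598 0.17594388 0.19946744] 0.03563300566134664
```

Request:
step_arm:
  delta_pos:
    - [0,-0.005,0.07]
    - [0,-0.01,0.15]
    - [0,-0.013,0.23]
    - [0,-0.013,0.29]
    - [0,-0.013,0.3]
    - [0,-0.013,0.3]
  rot:
    - [0,0,0]
    - [0,0,0]
    - [0,0,0]
    - [0,0,0]
    - [0,0,0]
    - [0,0,0]
  gripper: [-0.3,-0.3,-0.3,-0.3,-0.3,-0.3]

```text
time_s: 21.85
tool_pos: [0.4693, 0.1768, 0.1378]
tool_rot: [179.8, 0.1, 92.0]
force: [0.4, 0.1, 0.2]
grip_width: 0.0303
grasp_force: 0.0
```

Request:
step_arm:
  delta_pos:
    - [0,0,0]
    - [0,0,0]
    - [0,0,0]
    - [0,0,0]
    - [0,0,0]
    - [0,0,0]
  rot:
    - [0,0,0]
    - [0,0,0]
    - [0,0,0]
    - [0,0,0]
    - [0,0,0]
    - [0,0,0]
  gripper: [-0.5,-0.7,-0.85,-1,-1,-1]
  squeeze: 15

```text
time_s: 22.6
tool_pos: [0.4699, 0.1768, 0.1381]
tool_rot: [179.7, 0.1, 92.0]
force: [3.4, 0.5, -0.8]
grip_width: 0.0115
grasp_force: 15.0
```

```bash
python3 - <<'E'
from plan import *
o=env.get_obs();print(o['tool_pos'],o['grip_width'],o['force'],o['qpos'].round(1))
R0=Ro.from_euler('xyz',o['tool_rot'],degrees=True)
b0=bar(0)
for th in(.1,.2,.3,.4,.5,.6,.7,.8,.9,1.0,1.05,1.08): print(th,(R0.inv().apply(bar(th)-b0)/.2).round(3))
E
```

```text
[0.46986659 0.17679407 0.13811497] 0.011477269255968885 [ 3.40936441  0.47540865 -0.8281564 ] [  7.5   6.3 -32.9 109.9   4.1  64.7 -25. ]
0.1 [-0.     0.024 -0.119]
0.2 [-0.001  0.059 -0.235]
0.3 [-0.001  0.106 -0.347]
0.4 [-0.001  0.163 -0.453]
0.5 [-0.001  0.231 -0.553]
0.6 [-0.001  0.309 -0.646]
0.7 [-0.001  0.395 -0.731]
0.8 [-0.002  0.49  -0.807]
0.9 [-0.002  0.592 -0.873]
1.0 [-0.002  0.699 -0.928]
1.05 [-0.002  0.755 -0.952]
1.08 [-0.002  0.789 -0.965]
```

Request:
step_arm:
  delta_pos:
    - [0,0.004,-0.024]
    - [0,0.012,-0.06]
    - [0,0.024,-0.119]
    - [0,0.04,-0.18]
    - [0,0.059,-0.235]
    - [0,0.08,-0.29]
    - [0,0.106,-0.347]
    - [0,0.133,-0.4]
    - [0,0.163,-0.453]
    - [0,0.196,-0.504]
    - [0,0.22,-0.54]
    - [0,0.231,-0.553]
    - [0,0.231,-0.553]
  rot:
    - [0,0,0]
    - [0,0,0]
    - [0,0,0]
    - [0,0,0]
    - [0,0,0]
    - [0,0,0]
    - [0,0,0]
    - [0,0,0]
    - [0,0,0]
    - [0,0,0]
    - [0,0,0]
    - [0,0,0]
    - [0,0,0]
  gripper: [-1,-1,-1,-1,-1,-1,-1,-1,-1,-1,-1,-1,-1]

```text
time_s: 24.22
tool_pos: [0.515, 0.1788, 0.2476]
tool_rot: [179.9, 0.1, 92.0]
force: [5.8, 1.3, -6.3]
grip_width: 0.0111
grasp_force: 15.0
```

```bash
python3 - <<'E'
from plan import *
o=env.get_obs();print(o['tool_pos'],o['grip_width'],o['force'],o['qpos'].round(1),o['tool_rot'])
g=np.array([.46987,.17679,.13811])
d=o['tool_pos']-g-(bar(.5)-bar(0));print('dev',d)
R0=Ro.from_euler('xyz',o['tool_rot'],degrees=True)
for th in(.6,.7,.8,.83,.9,1.0,1.05,1.08): print(th,(R0.inv().apply(bar(th)-bar(.5))/.2).round(3))
E
```

```text
[0.51504007 0.17877853 0.24763636] 0.01111092362668549 [ 5.79579577  1.32282865 -6.26903706] [  7.8   7.1 -32.3  96.1   4.   77.8 -23.2] [1.79854400e+02 1.09695197e-01 9.19680763e+01]
dev [-0.00048276  0.00039429 -0.00137358]
0.6 [-0.     0.077 -0.093]
0.7 [-0.     0.164 -0.178]
0.8 [-0.     0.258 -0.254]
0.83 [-0.     0.288 -0.275]
0.9 [-0.    0.36 -0.32]
1.0 [-0.     0.467 -0.376]
1.05 [-0.     0.523 -0.4  ]
1.08 [-0.     0.557 -0.413]
```

Request:
step_arm:
  delta_pos:
    - [0,0.015,-0.02]
    - [0,0.04,-0.05]
    - [0,0.077,-0.093]
    - [0,0.12,-0.137]
    - [0,0.164,-0.178]
    - [0,0.21,-0.217]
    - [0,0.258,-0.254]
    - [0,0.308,-0.288]
    - [0,0.36,-0.32]
    - [0,0.413,-0.35]
    - [0,0.45,-0.367]
    - [0,0.485,-0.384]
    - [0,0.515,-0.397]
    - [0,0.54,-0.407]
    - [0,0.557,-0.413]
    - [0,0.557,-0.413]
    - [0,0.557,-0.413]
  rot:
    - [0,0,0]
    - [0,0,0]
    - [0,0,0]
    - [0,0,0]
    - [0,0,0]
    - [0,0,0]
    - [0,0,0]
    - [0,0,0]
    - [0,0,0]
    - [0,0,0]
    - [0,0,0]
    - [0,0,0]
    - [0,0,0]
    - [0,0,0]
    - [0,0,0]
    - [0,0,0]
    - [0,0,0]
  gripper: [-1,-1,-1,-1,-1,-1,-1,-1,-1,-1,-1,-1,-1,-1,-1,-1,-1]

```text
time_s: 26.35
tool_pos: [0.6267, 0.1836, 0.3323]
tool_rot: [179.7, 0.1, 92.0]
force: [-1.6, 4.6, 1.7]
grip_width: 0.0112
grasp_force: 15.0
```

```bash
python3 - <<'E'
from plan import *
o=env.get_obs();print(o['tool_pos'],o['grip_width'],o['force'],o['tool_rot'])
g=np.array([.46987,.17679,.13811]);b=o['tool_pos']-g+bar(0)
r=b-HG;xx=-(r@mx);print('theta est',np.arctan2(r[2],xx)-np.arctan2(.034,.24),'radius',np.hypot(r[2],xx),'vs',np.hypot(.24,.034))
# independent: bar in the cameras
E0=bar(1.08)
for n in('scene','top'):
    c=shot(n);h=cv2.cvtColor(c['img'],cv2.COLOR_RGB2HSV);m=((h[...,0]>105)&(h[...,0]<125)&(h[...,1]>100))
    u,v=map(int,proj(c,E0));ys,xs=np.where(m[v-30:v+30,u-50:u+50]);print(n,[np.round(proj(c,E0+RB[:,0]*k),1) for k in(-.055,.055)],'blue cols',(xs.min()+u-50,xs.max()+u-50) if len(xs) else None,'row',np.median(ys)+v-30 if len(ys) else None)
    cv2.imwrite('pics/h_%s.png'%n,c['img'][:,:,::-1])
s_=cv2.imread('pics/h_scene.png')[100:270,330:500];t_=cv2.imread('pics/h_top.png')[130:300,150:320];cv2.imwrite('pics/h1.png',cv2.resize(np.hstack([s_,t_]),None,fx=2.3,fy=2.3,interpolation=2))
R0=Ro.from_euler('xyz',o['tool_rot'],degrees=True)
for th in(1.05,1.0,.95,.9,.86,.83): print(th,(R0.inv().apply(bar(th)-bar(1.08))/.2).round(3))
E
```

```text
[0.62671195 0.18361916 0.33225243] 0.011206026682558183 [-1.5746146   4.59112587  1.73853098] [1.79715929e+02 6.62560787e-02 9.20152830e+01]
theta est 1.081084633060608 radius 0.24277665250896527 vs 0.24239636960977776
scene [array([410.5, 154.6]), array([454. , 152.8])] blue cols (np.int64(408), np.int64(430)) row 154.0
top [array([210.2, 177.2]), array([151.3, 180.5])] blue cols (np.int64(187), np.int64(210)) row 177.5
1.05 [ 0.    -0.034  0.013]
1.0 [ 0.    -0.09   0.036]
0.95 [ 0.    -0.144  0.063]
0.9 [ 0.    -0.198  0.092]
0.86 [ 0.    -0.239  0.117]
0.83 [ 0.    -0.269  0.137]
```

View pics/h1.png

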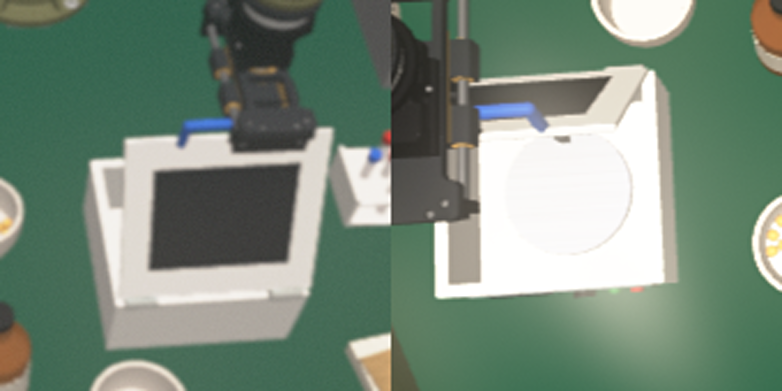

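The hood stands at about 1.08 rad, past balance. The bar is at (215,125) in the crop, gripped and matching the predicted position. Now bringing it gently back to 0.83 rad.

Request:
step_arm:
  delta_pos:
    - [0,-0.012,0.004]
    - [0,-0.034,0.013]
    - [0,-0.06,0.024]
    - [0,-0.09,0.036]
    - [0,-0.118,0.05]
    - [0,-0.144,0.063]
    - [0,-0.171,0.077]
    - [0,-0.198,0.092]
    - [0,-0.22,0.105]
    - [0,-0.239,0.117]
    - [0,-0.256,0.128]
    - [0,-0.269,0.137]
    - [0,-0.269,0.137]
    - [0,-0.269,0.137]
    - [0,-0.269,0.137]
  rot:
    - [0,0,0]
    - [0,0,0]
    - [0,0,0]
    - [0,0,0]
    - [0,0,0]
    - [0,0,0]
    - [0,0,0]
    - [0,0,0]
    - [0,0,0]
    - [0,0,0]
    - [0,0,0]
    - [0,0,0]
    - [0,0,0]
    - [0,0,0]
    - [0,0,0]
  gripper: [-1,-1,-1,-1,-1,-1,-1,-1,-1,-1,-1,-1,-1,-1,-1]

```text
time_s: 28.32
tool_pos: [0.5723, 0.1807, 0.3039]
tool_rot: [179.8, 0.2, 92.0]
force: [0.6, 5.2, -0.8]
grip_width: 0.0117
grasp_force: 15.0
```

```bash
python3 - <<'E'
from plan import *
o=env.get_obs();print(o['time_s'],o['tool_pos'],o['grip_width'],o['grasp_force'],o['force'],abs(o['joint_velocities']).max())
g=np.array([.46987,.17679,.13811]);b=o['tool_pos']-g+bar(0)
r=b-HG;xx=-(r@mx);print('theta est',np.arctan2(r[2],xx)-np.arctan2(.034,.24))
E0=bar(.83)
for n in('scene','top'):
    c=shot(n);h=cv2.cvtColor(c['img'],cv2.COLOR_RGB2HSV);m=((h[...,0]>105)&(h[...,0]<125)&(h[...,1]>100))
    u,v=map(int,proj(c,E0));ys,xs=np.where(m[v-30:v+30,u-50:u+50]);print(n,[np.round(proj(c,E0+RB[:,0]*k),1) for k in(-.055,.055)],'cols',(xs.min()+u-50,xs.max()+u-50),'row',np.median(ys)+v-30)
    for nm,p in(('cup',[.529,-.309,.072]),):
        m=((h[...,1]<95)&(h[...,2]>70)).astype(np.uint8);u,v=map(int,proj(c,p));w=21;cs,_=cv2.findContours(m[v-w:v+w,u-w:u+w].copy(),0,1);k=max(cs,key=cv2.contourArea);x,y,bw,bh=cv2.boundingRect(k);print('cup',x+u-w,y+v-w,bw,bh)
E
```

```text
28.325 [0.57232505 0.18065729 0.30387251] 0.011732279525204663 15.009556710720062 [ 0.62267525  5.19645111 -0.75739528] 0.08377556824813405
theta est 0.8273177689385152
scene [array([405.1, 146.1]), array([446.5, 144.5])] cols (np.int64(403), np.int64(423)) row 146.0
cup 240 180 25 30
top [array([215.1, 207.7]), array([157.9, 210.8])] cols (np.int64(183), np.int64(214)) row 208.0
cup 399 220 30 28
```

The hood is at about 0.83 rad with the bar still gripped, and the cup is upright, so I'm handing in.

```bash
python3 -c "
from cell import env
print(env.sign_off())"
```

```text
the job is handed in; nothing more can be done
None
```

I finished and handed in the job at 28 s: all five balls are in the target bowl, the empty cup is upright on the bench, and the hood, raised to 1.08 rad, is now held by its bar at about 0.83 rad.

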